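Unclamp, dial open and present the kiln-room lock

TASK

The pottery studio's combination lock stands in a clamp dock on the table. First flip the dock's cam lever fully up to free the lock; then, with the lock still standing in its dock, turn its dial ring click by click until the dial's rib is lined up with the index rib on the lock's cap; then pull the shackle up until it is open and lift the lock out. Finish while holding the lock up, hanging upright and still with its shackle open and its foot at least 15 cm above the tabletop (do not put it down or let go), and leave the pots and tools around it where they are.

Things in the scene. Friction and masses are not known exactly. Their poses are not given: they have to be found in the camera images.
- dock: Low aluminium and steel clamp dock fixed to the table, 82 mm in x, y -155 to +41 mm. Origin: on the tabletop under the centre of the square pocket (58.4 mm, floor at z = 4, rim 14 mm high) that holds the lock. Towards its -y: a sliding jaw (z 15 to 24 mm) whose nose lies 4.5 mm over the lock's foot while clamped and holds it down, then the cam lever between two 44 mm high cheeks.
- cam_lever (a joint): Cam lever: 0 = clamped (arm along the dock's -y, 20 degrees above level); grows as its end swings up and over towards the lock, about the dock's -x axis through cam_pivot; stop at 1.6 rad = fully up, just past the vertical. Draws the jaw back 7.5 mm per rad. Stays where it is left; 2 to 3 N at the knob moves it. Starts at 0 to 0.15.
- cam_pivot (a point): Centre of the cam lever's pivot, fixed on the dock at its (0, -115, 34) mm.
- cam_knob (a point): Centre of the flat-sided black knob (22 mm diameter, 20 mm wide along the dock's x, flat faces towards +x and -x) at the end of the cam lever's round 10 mm arm, 75 mm from the pivot; moves with the lever (clamped: 60 mm above the table).
- lock: Upright barrel lock, about 0.4 kg. Origin: centre of its foot's underside; axes parallel to the dock's. From below: square foot 56 x 56 x 10 mm, body 42 mm diameter to z = 36, knurled dial ring 56 mm diameter z 36 to 54, cap 32 mm diameter to z = 60 with a fixed index rib (10 mm long, to z = 63) at -x, U shackle above. Its foot rests 4 mm above the table in the pocket, which keeps it from turning.
- dial (a joint): Turn of the dial ring about the lock's axis: 0 = its rib lined up with the index rib (opens), positive = anticlockwise from above. Clicks into a notch every 0.524 rad (30 degrees), one at 0; about 0.1 N m to leave one; let go within 0.2 rad of a notch it springs in. The shackle is free only within 0.1 rad of 0. Starts at 0.9 to 2.5: the short way is clockwise. No stop within a turn.
- dial_mark (a point): Small rib (11 x 5 mm) on top of the dial ring, 22 mm from the lock's axis and 57 mm above the underside of its foot; at dial = 0 it lies towards the lock's -x.
- shackle (a joint): Shackle travel up along the lock's axis: 0 = shut, 0.014 m = fully open (stop). Slides easily (under 2 N) when the dial is at 0, else blocked. Lifting the freed lock by its shackle first draws the shackle open, then carries the lock; hanging by its shackle, the lock stays open.
- shackle_top (a point): Centre of the shackle's level top bar: round steel 8 mm diameter, running along the lock's y for about 16 mm (whole U 36 mm wide in y), 84 mm above the underside of the foot while shut, 24 mm above the cap. Rises with the shackle.
- cup: Bystander: small terracotta cup, 64 mm diameter, 55 mm high; origin under its centre.
- rib: Bystander: flat wooden potter's rib, 45 x 135 x 6 mm, lying on the table.
- trimmer: Bystander: wood-handled trimming tool 170 mm long, lying on the table.
- jar: Bystander: clear lidded jar, 72 mm diameter, 85 mm high.
- vase: Bystander: white vase, 76 mm diameter, 105 mm high.
- bowl: Bystander: terracotta bowl, 110 mm diameter, 50 mm high.
- brush: Bystander: wood-handled brush 200 mm long, lying on the table.
Mind the look-alikes: they are no part of the job. What is shaped like the lock but green or yellow is not meant.

How it is judged:
By the outcome, as a careful person would: the job done as asked, in the order asked, and still so for the second after the job is handed in, while the arm keeps its last pose, push and grip.
It also fails if it takes over 72 s, if anything falls off the work surface, if the arm or the gripper's body presses on something with over 40 N, if the wrist force passes 120 N, or if a joint passes its speed limit or range.

ROBOT

A 6-joint arm with a two-finger parallel gripper is mounted at the origin on the work surface. World frame = base frame: x ahead of the robot, y to its left, z up, the work surface at z = 0. Lengths are in m, angles in rad, forces in N, time in s.
With the tool pointing down it reaches from about 0.225 to 0.875 m from the base axis. Payload 3.4 kg.
Tool frame: the origin (TCP) lies midway between the tips of the shut fingers; the grasp point (between the pads) lies 19 mm behind it (manip.grip_point_offset is the distance from the TCP to the grasp point, in m); x points along the fingers, y is the direction in which the jaws open and shut, and the axes are right-handed (so a half turn about x gives the same grasp; the last joint's range is limited). The gripper opens to 85 mm and grips with 20 to 120 N. Pads are 22 mm wide; open, the fingers measure 114 mm over their backs; the gripper's body (76 mm by 85 mm) begins 54 mm behind the grasp point. The pads swing forward as they close: fully open they stand 13 mm farther back than shut.
Start: joints at [-1.463, 0.276, 1.505, -0, 1.361, -0.121], TCP at [0.13, -0.56, 0.231] pointing down, gripper open.
Joint ranges: [-2.89, 2.89], [-0.75, 2.08], [0.22, 2.7], [-1.18, 4.32], [0.11, 2.71], [-2.7, 2.7]. Speed limits (rad/s): [2.57, 2.57, 3.14, 3.14, 3.14, 3.14].

INTERFACE

Orientations are given as a unit quaternion [w, x, y, z].
In Python, from rig import manip gives the robot as it stands.
- The arm moves only by the shell command python3 -m crank 'ROWS' [FORCE]. ROWS is a JSON object of lists of equal length, an entry for each row: "grip": the opening, from 0 (shut) to 1 (fully open); "slide": the shift along the world's x, y, z in cm, a list of three; "roll": the turn about the world's z in degrees. In form: {"grip": [grip, ...], "slide": [[dx, dy, dz], ...], "roll": [roll, ...]}. A call has 1 to 20 rows; each row is the pose to reach, as a shift and turn from the pose commanded when the call began; what a row does not reach only later rows make up. A row lasts 1/10 s, in which the tool goes at most 50 mm and 8.59 degrees, less where a joint would pass 70% of its speed; a pose out of reach is approached as far as the arm can. A call with a gripper value outside its range is refused whole. The fingers move at their own pace and stop on an object; FORCE is the grip in N (left out, the last holds). Time passes only in rows, so rows that repeat a pose let the fingers close. It gives the time, the measured TCP pose, the force and the opening at its end, in the units of the state.
- manip.get_state(): the state, without advancing time (a new reading comes with each control period).
- manip.get_image(name): name is "scene" or "top"; returns a dict with "frame" (480x640x3 uint8, red, green, blue), "K" (3x3 intrinsics, pixels), "R" (3x3) and "t" (3): a world point X has camera coordinates R X + t. Camera axes: x right, y down, z forward; pixel columns grow to the right and rows downward; lengths in m; the calibration is good to about 2 mm. A picture is of the moment at which its call begins. There is no depth.
- manip.sign_off(): hands the job in, once; it reports no verdict.
The state is a dict: "clock": time; "qpos": joint angles; "qd": joint speeds; "effort": joint torques, N m; "position": TCP position; "ee_rot": TCP orientation; "contact_force": force on the tool from outside, world axes, zero at the start; "moment": the same for the moment, N m; "width": finger opening in m.
Only numpy, scipy, OpenCV 4.12 (cv2) and the standard library are available. Lean on these libraries where they do the work, as an engineer would, in place of code of your own. Each camera call takes 0.05 s, during which the arm holds its last target. There are 200 camera calls.

## Working session

There is one attempt and no reset: what is moved stays moved. The work goes in short steps, Python scripts to look and compute and a shell command to move; the robot and the scene stay as the last step left them, time stands still between calls to the robot, and variables do not carry over. Pictures are saved under pics/ and viewed, on a budget of 10 in all, crops included, one or two more only if the job needs it, and the job is handed in when it is done.

```bash
mkdir -p pics; ls
python3 - <<'E'
from rig import manip
import cv2
print(manip.get_state(), manip.grip_point_offset)
for n in("scene","top"):
    d=manip.get_image(n); cv2.imwrite(f"pics/{n}0.png",d["frame"][:,:,::-1]); print(n,d["K"],d["R"],d["t"])
E
```

```text
pics
{'clock': 0.0, 'qpos': array([-1.46300856e+00,  2.76597122e-01,  1.50614881e+00,  1.44045241e-05,
        1.36071697e+00, -1.20996197e-01]), 'qd': array([ 1.72143236e-05, -1.05881558e-03,  2.00742162e-05, -8.55952134e-04,
       -7.10314498e-04,  1.10062809e-03]), 'effort': array([ 5.13259238e-04, -4.16774225e+01, -2.45805430e+01,  4.61330455e-05,
        1.11402958e-02, -8.82394232e-06]), 'position': array([ 0.13034935, -0.55947389,  0.23043227]), 'ee_rot': array([ 0.08004877,  0.70249455,  0.08137114, -0.70247586]), 'contact_force': array([-0.34740353, -0.60579693, -0.11020176]), 'moment': array([ 0.02878546, -0.06062253,  0.04109859]), 'width': 0.0857135453105483} 0.0187
scene [[597.63546174   0.         327.96383875]
 [  0.         597.63546174 240.11995201]
 [  0.           0.           1.        ]] [[-0.55098582  0.83435036 -0.01655607]
 [ 0.6821314   0.43885782 -0.58489364]
 [-0.48074045 -0.33356152 -0.81094102]] [ 0.35473733 -0.36249193  1.9122252 ]
top [[487.22769045   0.         321.06653868]
 [  0.         487.22769045 236.29399838]
 [  0.           0.           1.        ]] [[-0.01587153 -0.99975251  0.01558867]
 [-0.99246701  0.01385786 -0.12172592]
 [ 0.12147977 -0.01740322 -0.99244133]] [-0.01019254  0.59771704  1.07647645]
```

View pics/scene0.png

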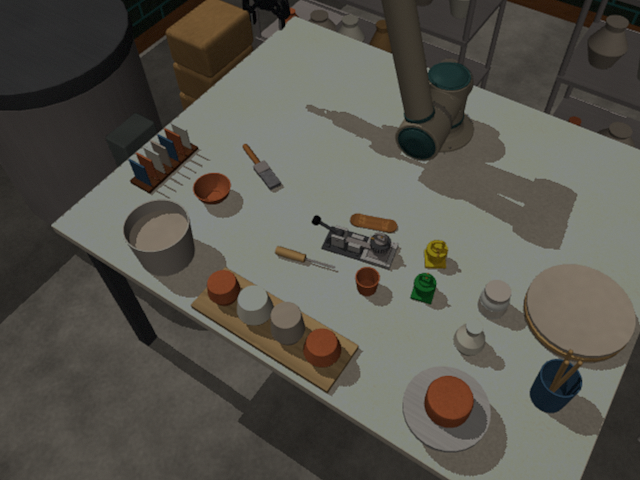

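View pics/top0.png

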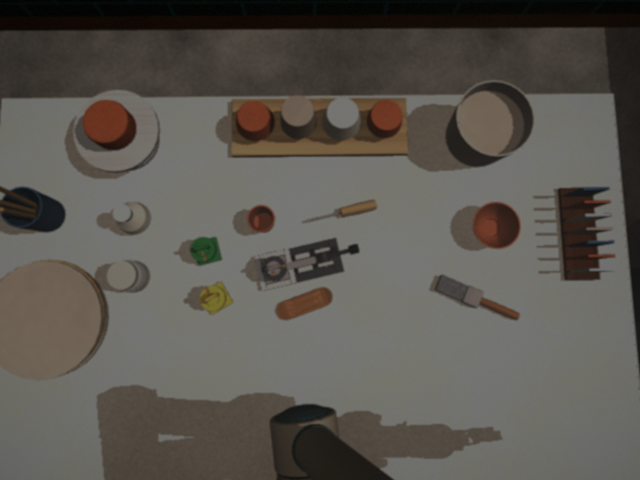

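Scene view: the grey steel lock in its dock is at about (380,243) and the lever knob at (316,220). Top view: lock at (274,267), knob at (353,249). The look-alikes are green (205,250) and yellow (214,297) in the top view. The grey one in the clamp dock fits the description, and I'll confirm it in an enlarged crop.

Run:
```python
import cv2,numpy as np
s=cv2.imread("pics/scene0.png");t=cv2.imread("pics/top0.png")
a=cv2.resize(s[200:280,300:410],None,fx=7,fy=7,interpolation=cv2.INTER_CUBIC)[:300*2]
a=cv2.resize(s[205:275,300:410],(786,500))[:, :]
b=cv2.resize(t[232:302,250:370],(786,458),interpolation=cv2.INTER_CUBIC)
a=cv2.resize(a,(458,291),interpolation=cv2.INTER_AREA)
out=np.zeros((600,800,3),np.uint8)
A=cv2.resize(s[208:272,304:404],(500,320),interpolation=cv2.INTER_CUBIC)
B=cv2.resize(t[238:294,250:364],(570,280),interpolation=cv2.INTER_CUBIC)
out[:320,:500]=A; out[320:,:570]=B
out=np.clip(out*1.6,0,255).astype(np.uint8)
cv2.imwrite("pics/c1.png",out)
```

```text
(no output)
```

View pics/c1.png

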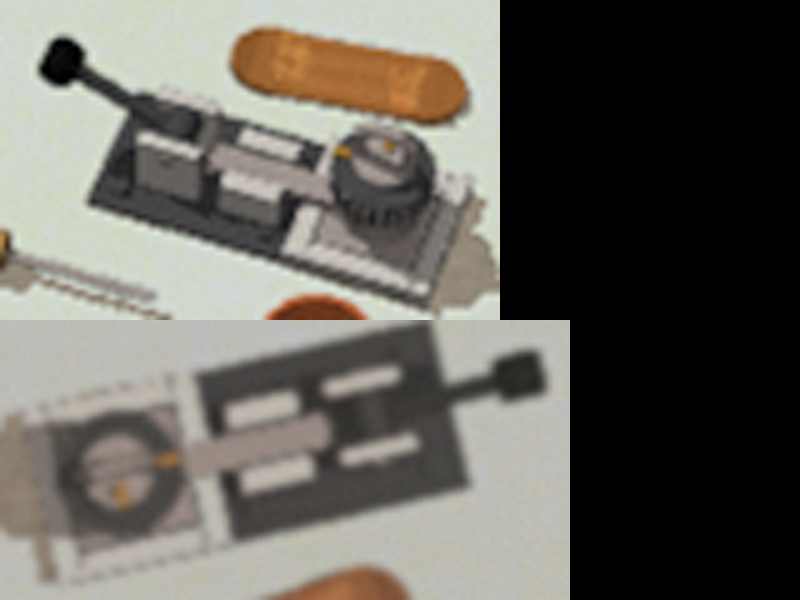

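The crop confirms it: a steel lock with a grey ring in the clamp dock. In the top half the orange dial mark is at about (343,153) and the index rib at (389,146). In the bottom half the dial mark is at (168,460), the index rib at (122,495) and the knob at (522,373). Next I measure.

```bash
cat > h.py <<'E'
import cv2,numpy as np
from rig import manip
def ray(d,u,v):
    r=d["R"].T@np.linalg.inv(d["K"])@[u,v,1]; return -d["R"].T@d["t"],r/np.linalg.norm(r)
def onz(d,u,v,z):
    o,r=ray(d,u,v); return o+r*(z-o[2])/r[2]
def two(d1,p1,d2,p2):
    (o1,r1),(o2,r2)=ray(d1,*p1),ray(d2,*p2)
    s=np.linalg.lstsq(np.c_[r1,-r2],o2-o1,rcond=None)[0]
    a,b=o1+s[0]*r1,o2+s[1]*r2; return (a+b)/2,np.linalg.norm(a-b)
def proj(d,X):
    c=d["K"]@(d["R"]@np.asarray(X)+d["t"]); return c[:2]/c[2]
def blobs(im,lo,hi,box,amin=4):
    x0,x1,y0,y1=box; h=cv2.cvtColor(im[y0:y1,x0:x1],cv2.COLOR_RGB2HSV)
    m=cv2.inRange(h,np.array(lo),np.array(hi))
    n,_,st,ce=cv2.connectedComponentsWithStats(m)
    return [(st[i,4],(ce[i]+[x0,y0]).round(2)) for i in range(1,n) if st[i,4]>=amin]
E
python3 - <<'E'
from h import *
S,T=manip.get_image("scene"),manip.get_image("top")
for n,d,b,kb in(("s",S,(364,392,230,252),(308,325,212,228)),("t",T,(255,290,250,282),(345,362,240,258))):
    print(n,"orange",blobs(d["frame"],(8,110,70),(30,255,255),b,2)); print("black",blobs(d["frame"],(0,0,0),(180,255,45),kb))
# pale pocket / dark base via top: dark base minAreaRect
g=cv2.cvtColor(T["frame"],cv2.COLOR_RGB2HSV)
m=((g[...,1]<60)&(g[...,2]<95)).astype(np.uint8); mm=np.zeros_like(m); mm[232:300,250:345]=m[232:300,250:345]
c=max(cv2.findContours(mm,0,2)[0],key=cv2.contourArea); print(cv2.minAreaRect(c),cv2.boxPoints(cv2.minAreaRect(c)))
E
```

```text
s orange [(np.int32(21), array([385.81, 230.38])), (np.int32(5), array([372.2, 237.6])), (np.int32(4), array([381.5, 236.5]))]
black [(np.int32(73), array([317.18, 220.66]))]
t orange [(np.int32(7), array([283.29, 265.43])), (np.int32(5), array([274., 273.]))]
black [(np.int32(73), array([352.19, 248.99]))]
((318.171630859375, 259.2210693359375), (35.715885162353516, 54.98671340942383), 76.60750579833984) [[287.28967 248.21677]
 [340.78107 235.48073]
 [349.0536  270.22537]
 [295.5622  282.96143]]
```

Run:
```python
from h import *
S,T=manip.get_image("scene"),manip.get_image("top")
k=two(S,(317.0,220.5),T,(352.4,248.9)); m=two(S,(372.4,238),T,(283.3,265.4)); i=two(S,(381.6,236.8),T,(274.2,273))
print("knob",k,"\nmark",m,"\nidx",i)
m2=onz(T,283.3,265.4,.061);i2=onz(T,274.2,273,.066);k2=onz(T,352.4,248.9,.060);print(m2,i2,k2)
ms=onz(S,372.4,238,.061);is_=onz(S,381.6,236.8,.066);ks=onz(S,317,220.5,.060);print(ms,is_,ks)
# dock dark end corners (top surface z~.01): far edge
for p in((340.8,235.5),(349.05,270.2)): print(onz(T,*p,.008))
# pale long edges from crop: upper-left(40,408)->(195,372), lower (50,582)->(230,540)
for x,y in((40,408),(195,372),(50,582),(230,540),(430,322),(468,485)): print((x,y),onz(T,250+x/5-.4,238+(y-320)/5-.4,.012))
```

```text
knob (array([ 0.56464114, -0.08729327,  0.06420526]), np.float64(0.0011880954758474531)) 
mark (array([0.5304918 , 0.06683091, 0.05874796]), np.float64(0.0015699009188679337)) 
idx (array([0.51425916, 0.08634157, 0.05986154]), np.float64(0.00010342148148173104))
[0.53073155 0.06600814 0.061     ] [0.51398938 0.0858081  0.066     ] [ 0.5653228  -0.08816519  0.06      ]
[0.53155407 0.06826885 0.061     ] [0.51828289 0.08836659 0.066     ] [ 0.56179001 -0.08866953  0.06      ]
[ 0.60222858 -0.06592931  0.008     ]
[ 0.52064742 -0.08343835  0.008     ]
(40, 408) [0.55838766 0.12837982 0.012     ]
(195, 372) [0.57413397 0.0564159  0.012     ]
(50, 582) [0.47806426 0.12379346 0.012     ]
(230, 540) [0.49603124 0.04088731 0.012     ]
(430, 322) [ 0.59602156 -0.05342081  0.012     ]
(468, 485) [ 0.51972003 -0.06955497  0.012     ]
```

Confirmed against the given sizes:
- The dock yaw is about 12.1° and its origin about (0.526, 0.089).
- The mark lies 22.6 mm from the axis, matching the given 22 mm.
- The dial reads about +90°, which is 3 clicks clockwise.
- The knob is at about (0.565, -0.088, 0.062).

I move above the knob with the jaws along the dock's x.

```bash
python3 -m crank '{"grip":[0.6,0.6,0.6,0.6,0.6,0.6,0.6,0.6,0.6,0.6,0.6,0.6,0.6,0.6,0.6,0.6,0.6,0.6],"slide":[[43.5,47.1,-5],[43.5,47.1,-5],[43.5,47.1,-5],[43.5,47.1,-5],[43.5,47.1,-5],[43.5,47.1,-5],[43.5,47.1,-5],[43.5,47.1,-5],[43.5,47.1,-5],[43.5,47.1,-5],[43.5,47.1,-5],[43.5,47.1,-5],[43.5,47.1,-5],[43.5,47.1,-5],[43.5,47.1,-5],[43.5,47.1,-5],[43.5,47.1,-5],[43.5,47.1,-5]],"roll":[89,89,89,89,89,89,89,89,89,89,89,89,89,89,89,89,89,89]}' 30; python3 -c "
from rig import manip; s=manip.get_state(); print(s['qpos'],s['contact_force'])"
```

```text
clock: 2.1
position: [0.5648, -0.0901, 0.1817]
ee_rot: [0.55, 0.445, 0.549, -0.445]
contact_force: [0.4, -0.2, -1.1]
width: 0.051
[-2.79832262e-01  3.02837860e-01  1.59289267e+00 -1.20592319e-04
  1.24543584e+00 -4.89248424e-01] [ 0.39473045 -0.17171933 -1.06535987]
```

```bash
python3 -m crank '{"grip":[0.6,0.6,0.6,0.6,0.6,0.1,0.1,0.1,0.1,0.1],"slide":[[0,0.1,-4],[0,0.1,-8],[0,0.1,-11],[0,0.1,-13.9],[0,0.1,-13.9],[0,0.1,-13.9],[0,0.1,-13.9],[0,0.1,-13.9],[0,0.1,-13.9],[0,0.1,-13.9]],"roll":[0,0,0,0,0,0,0,0,0,0]}' 25
python3 - <<'E'
import numpy as np
# arc from knob angle t0 relative shift, cm
u=np.array([.2096,-.9778])
t0=np.radians(22.5)
for t in np.radians(np.linspace(22.5,113,15)):
    r=-7.5*(np.cos(t0)-np.cos(t)); print(np.degrees(t).round(0),(u*r).round(2),(7.5*(np.sin(t)-np.sin(t0))).round(2))
E
```

```text
clock: 3.1
position: [0.5641, -0.0895, 0.044]
ee_rot: [0.55, 0.443, 0.55, -0.445]
contact_force: [-5.7, -3.6, 1.4]
width: 0.0196
22.0 [-0.  0.] 0.0
29.0 [-0.08  0.36] 0.76
35.0 [-0.17  0.8 ] 1.48
42.0 [-0.28  1.32] 2.14
48.0 [-0.41  1.9 ] 2.73
55.0 [-0.55  2.55] 3.26
61.0 [-0.7   3.25] 3.71
68.0 [-0.86  4.  ] 4.07
74.0 [-1.02  4.78] 4.35
81.0 [-1.2   5.59] 4.53
87.0 [-1.37  6.41] 4.62
94.0 [-1.55  7.24] 4.62
100.0 [-1.73  8.06] 4.51
107.0 [-1.9   8.86] 4.32
113.0 [-2.07  9.64] 4.03
```

Gripped: the opening reads 19.6 mm and the knob is 20 mm wide. Now I follow the arc.

```bash
python3 -m crank '{"grip":[0.1,0.1,0.1,0.1,0.1,0.1,0.1,0.1,0.1,0.1,0.1,0.1,0.1,0.1,0.1,0.1],"slide":[[-0.1,0.36,0.76],[-0.2,0.8,1.48],[-0.3,1.32,2.14],[-0.45,1.9,2.73],[-0.6,2.55,3.26],[-0.75,3.25,3.71],[-0.9,4.0,4.07],[-1.05,4.78,4.35],[-1.25,5.6,4.53],[-1.4,6.4,4.62],[-1.6,7.24,4.62],[-1.75,8.06,4.51],[-1.95,8.86,4.32],[-2.1,9.6,4.1],[-2.1,9.6,4.1],[-2.1,9.6,4.1]],"roll":[0,0,0,0,0,0,0,0,0,0,0,0,0,0,0,0]}' 25
python3 - <<'E'
from h import *
S,T=manip.get_image("scene"),manip.get_image("top")
out=np.hstack([cv2.resize(d["frame"][y:y+75,x:x+100],(400,300),interpolation=cv2.INTER_CUBIC) for d,x,y in((S,300,195),(T,250,220))])
cv2.imwrite("pics/c2.png",np.clip(out[:,:,::-1]*1.5,0,255))
E
```

```text
clock: 4.7
position: [0.5424, 0.0085, 0.0838]
ee_rot: [0.549, 0.444, 0.551, -0.445]
contact_force: [-5.2, -2.1, -3.0]
width: 0.0195[ WARN:0@0.820] global loadsave.cpp:1063 imwrite_ Unsupported depth image for selected encoder is fallbacked to CV_8U.
```

View pics/c2.png

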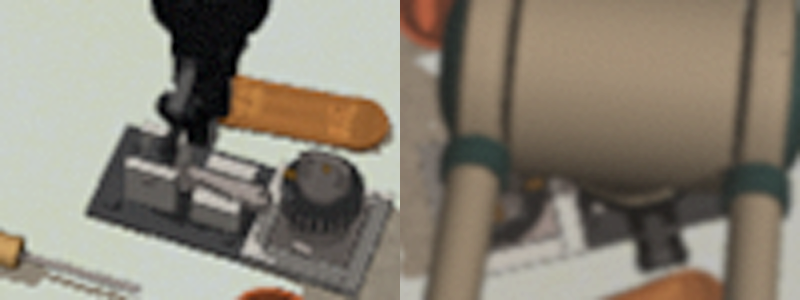

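The lever stands up with the knob still between the pads (width 19.5 mm), and the jaw is drawn back. I push a little more to make sure it is at its stop.

```bash
python3 -m crank '{"grip":[0.1,0.1,0.1,0.1],"slide":[[-0.05,0.3,-0.1],[-0.15,0.6,-0.3],[-0.15,0.6,-0.3],[-0.15,0.6,-0.3]],"roll":[0,0,0,0]}' 25
```

```text
clock: 5.2
position: [0.5414, 0.0131, 0.0817]
ee_rot: [0.55, 0.443, 0.55, -0.445]
contact_force: [-6.1, -6.6, 2.3]
width: 0.0195
```

```bash
python3 -m crank '{"grip":[0.5,0.5,0.5,0.5,0.5,0.5,0.9,0.9,0.9,0.9,0.9,0.9,0.9],"slide":[[0,0,0],[0,0,0],[0,0,0],[0,0,4],[0,0,8],[0,0,11],[-4,-4,11],[-8,-8,11],[-11,-11,11],[-14,-14,11],[-14,-16,11],[-14,-16,11],[-14,-16,11]],"roll":[0,0,0,0,0,0,0,0,0,0,0,0,0]}' 25
python3 - <<'E'
from h import *
S,T=manip.get_image("scene"),manip.get_image("top")
out=np.hstack([cv2.resize(d["frame"][y:y+75,x:x+100],(400,300),interpolation=cv2.INTER_CUBIC) for d,x,y in((S,300,195),(T,250,220))])
cv2.imwrite("pics/c3.png",np.clip(out[:,:,::-1]*1.5,0,255).astype(np.uint8))
for n,d,b,kb in(("s",S,(364,392,232,252),(330,370,195,240)),("t",T,(255,290,250,282),(290,330,240,275))):
    print(n,"orange",blobs(d["frame"],(8,110,70),(30,255,255),b,2)); print("black",blobs(d["frame"],(0,0,0),(180,255,45),kb,8))
E
```

```text
clock: 6.5
position: [0.4035, -0.1459, 0.1907]
ee_rot: [0.55, 0.445, 0.549, -0.444]
contact_force: [0.8, 0.6, -0.5]
width: 0.0768
s orange [(np.int32(5), array([372.2, 237.6])), (np.int32(4), array([381.5, 236.5]))]
black [(np.int32(117), array([345.96, 225.74])), (np.int32(35), array([331.97, 231.57])), (np.int32(15), array([349.33, 233.67])), (np.int32(12), array([365.58, 237.92]))]
t orange [(np.int32(9), array([283.56, 265.33])), (np.int32(5), array([274., 273.]))]
black [(np.int32(8), array([328.12, 244.12])), (np.int32(158), array([314.28, 256.04])), (np.int32(8), array([303.88, 250.38])), (np.int32(19), array([292.89, 256.11])), (np.int32(18), array([315.28, 266.11])), (np.int32(14), array([296.36, 271.86]))]
```

View pics/c3.png

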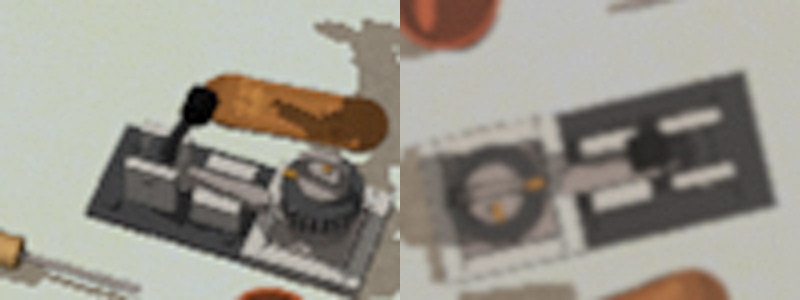

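The lever is up. The knob is at scene crop (200,105), about pixel (350,221), and top crop (648,148), about pixel (312,257). The dial mark has not moved. I check the knob's angle.

Run:
```python
from h import *
S,T=manip.get_image("scene"),manip.get_image("top")
k,e=two(S,(349.7,220.9),T,(311.7,256.7)); print(k,e)
y=np.radians(12.1); O=np.array([.5257,.0888])
d=np.array([[np.cos(y),np.sin(y)],[-np.sin(y),np.cos(y)]])@(k[:2]-O); print(d)
u=np.array([np.sin(y),-np.cos(y)])
for a in(1.3,1.45,1.6):
  t=a+np.radians(20); p=O+u*(.115+.075*np.cos(t)); X=[*p,.034+.075*np.sin(t)]; print(a,X,proj(S,X),proj(T,X))
# lock sub-checks: ring outline predicted, mark at 90deg, cup position
for nm,r in(("ring x+",(.028,0)),("x-",(-.028,0)),("y+",(0,.028)),("y-",(0,-.028))):
  c=np.array([[np.cos(y),-np.sin(y)],[np.sin(y),np.cos(y)]])@r; print(nm,proj(T,[*(O+c),.058]))
```

```text
[0.54506992 0.00371925 0.10486124] 0.0022082453880318213
[ 0.00110507 -0.08725083]
1.3 [np.float64(0.5485768848406538), np.float64(-0.017911133768776732), np.float64(0.10877038781800197)] [341.59882345 217.31376859] [321.39731992 255.0137653 ]
1.45 [np.float64(0.5462485051021018), np.float64(-0.007050212647925616), np.float64(0.10705445850148722)] [345.56935443 218.8943235 ] [316.2986364  256.24647062]
1.6 [np.float64(0.5440000220552864), np.float64(0.003438023703168619), np.float64(0.1036978835430968)] [349.40085935 220.81960524] [311.38967942 257.49675984]
ring x+ [270.42669022 255.63890771]
x- [275.82081447 280.24269331]
y+ [260.75727112 270.73790676]
y- [285.44698957 265.0765655 ]
```

The knob matches the predicted position for lever = 1.6, which is fully up and also confirms the dock pose. Now to the dial: move above the lock with the jaws 45° anticlockwise of the dock's x.

```bash
python3 -m crank '{"grip":[1,1,1,1,1,1,1,1,1,1],"slide":[[12.2,23.5,0],[12.2,23.5,0],[12.2,23.5,0],[12.2,23.5,0],[12.2,23.5,0],[12.2,23.5,0],[12.2,23.5,0],[12.2,23.5,0],[12.2,23.5,0],[12.2,23.5,0]],"roll":[45,45,45,45,45,45,45,45,45,45]}' 40
```

```text
clock: 7.7
position: [0.5243, 0.0876, 0.1904]
ee_rot: [0.678, 0.201, 0.678, -0.201]
contact_force: [0.2, -0.1, 0.3]
width: 0.0854
```

```bash
python3 -m crank '{"grip":[1,1,1,1,1,1,1,0.5,0.5,0.5,0.5,0.5,0.5],"slide":[[0.1,0.1,-4],[0.1,0.1,-8],[0.1,0.1,-11],[0.1,0.1,-13],[0.1,0.1,-15],[0.1,0.1,-16.5],[0.1,0.1,-16.5],[0.1,0.1,-16.5],[0.1,0.1,-16.5],[0.1,0.1,-16.5],[0.1,0.1,-16.5],[0.1,0.1,-16.5],[0.1,0.1,-16.5]],"roll":[0,0,0,0,0,0,0,0,0,0,0,0,0]}' 40
```

```text
clock: 9.0
position: [0.5262, 0.089, 0.0268]
ee_rot: [0.679, 0.2, 0.678, -0.2]
contact_force: [-2.5, -4.0, 6.7]
width: 0.0552
```

The ring is gripped at 55 mm. I turn it clockwise one click at a time, 3 × 30°.

```bash
python3 -m crank '{"grip":[0.5,0.5,0.5,0.5,0.5,0.5,0.5,0.5,0.5,0.5,0.5,0.5,0.5,0.5,0.5,0.5,0.5,0.5,0.5,0.5],"slide":[[0,0,0],[0,0,0],[0,0,0],[0,0,0],[0,0,0],[0,0,0],[0,0,0],[0,0,0],[0,0,0],[0,0,0],[0,0,0],[0,0,0],[0,0,0],[0,0,0],[0,0,0],[0,0,0],[0,0,0],[0,0,0],[0,0,0],[0,0,0]],"roll":[-6,-12,-18,-24,-30,-30,-36,-42,-48,-54,-60,-60,-66,-72,-78,-84,-90,-90,-90,-90]}' 40; python3 -c "
from rig import manip; print(manip.get_state()['moment'])"
```

```text
clock: 11.0
position: [0.5255, 0.0888, 0.0268]
ee_rot: [-0.339, -0.621, -0.338, 0.621]
contact_force: [-3.5, -4.8, 7.5]
width: 0.055
[-0.72707417  0.53335324 -0.13944319]
```

```bash
python3 -m crank '{"grip":[1,1,1,1,1,1,1,1,1,1,1,1,1,1],"slide":[[0,0,0],[0,0,0],[0,0,0],[0,0,3],[0,0,7],[0,0,11],[0,0,14],[-4,-4,14],[-8,-8,14],[-12,-12,14],[-12,-16,14],[-12,-20,14],[-12,-20,14],[-12,-20,14]],"roll":[0,0,0,0,0,0,0,8,16,24,32,40,45,45]}' 40
python3 - <<'E'
from h import *
S,T=manip.get_image("scene"),manip.get_image("top")
out=np.hstack([cv2.resize(d["frame"][y:y+38,x:x+50],(400,304),interpolation=cv2.INTER_CUBIC) for d,x,y in((S,355,220),(T,250,245))])
cv2.imwrite("pics/c4.png",np.clip(out[:,:,::-1]*1.5,0,255).astype(np.uint8))
for n,d,b in(("s",S,(364,395,232,252)),("t",T,(255,290,250,285))):
    print(n,"orange",blobs(d["frame"],(8,110,60),(30,255,255),b,2))
y=np.radians(12.1); O=np.array([.5257,.0888])
for a in(-30,0,30):
  p=O-.022*np.array([np.cos(y+np.radians(a)),np.sin(y+np.radians(a))]); print(a,proj(S,[*p,.061]),proj(T,[*p,.061]))
E
```

```text
clock: 12.4
position: [0.406, -0.1119, 0.1655]
ee_rot: [0.55, 0.445, 0.549, -0.445]
contact_force: [0.4, 0.4, -1.0]
width: 0.0852
s orange [(np.int32(3), array([381.33, 236.67]))]
t orange [(np.int32(22), array([274.45, 275.23]))]
-30 [386.41752764 235.63591294] [269.97379698 277.35868767]
0 [382.82556237 233.62646943] [275.13413324 277.54140878]
30 [378.5498096  233.28861163] [279.71842466 275.11666647]
```

View pics/c4.png

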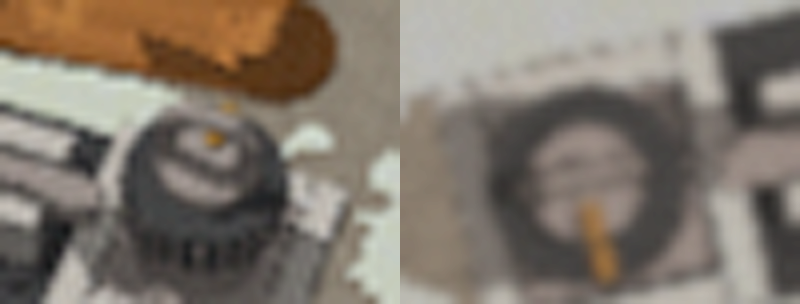

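The marks are in line: in the top crop the index and dial ribs form a single radial orange bar from (590,210) to (605,275). Now I grasp the shackle.

```bash
python3 -m crank '{"grip":[0.5,0.5,0.5,0.5,0.5,0.5,0.5,0.5,0.5,0.5,0.5,0.5,0.5,0,0,0,0,0],"slide":[[4,7,0],[8,14,0],[12.0,20.1,0],[12.0,20.1,0],[12.0,20.1,0],[12.0,20.1,0],[12.0,20.1,-2],[12.0,20.1,-4],[12.0,20.1,-6],[12.0,20.1,-8],[12.0,20.1,-9.4],[12.0,20.1,-9.4],[12.0,20.1,-9.4],[12.0,20.1,-9.4],[12.0,20.1,-9.4],[12.0,20.1,-9.4],[12.0,20.1,-9.4],[12.0,20.1,-9.4]],"roll":[0,0,0,0,0,0,0,0,0,0,0,0,0,0,0,0,0,0]}' 60
```

```text
clock: 14.3
position: [0.5256, 0.0909, 0.0721]
ee_rot: [0.55, 0.444, 0.55, -0.444]
contact_force: [-2.4, -0.2, 6.3]
width: 0.0059
```

Width is 5.9 mm on an 8 mm bar, with the earlier readings also slightly under. I pull up 1.2 cm and check.

```bash
python3 -m crank '{"grip":[0,0,0,0,0,0],"slide":[[0,0,0],[0,0,0.4],[0,0,0.8],[0,0,1.2],[0,0,1.2],[0,0,1.2]],"roll":[0,0,0,0,0,0]}' 70
```

```text
clock: 14.9
position: [0.5259, 0.091, 0.0835]
ee_rot: [0.55, 0.445, 0.55, -0.444]
contact_force: [-1.3, 0.3, 0.2]
width: 0.0053
```

```bash
python3 -m crank '{"grip":[0,0,0,0,0,0,0,0,0,0],"slide":[[0,0,0.2],[0,0,0.5],[0,0,1],[0,0,1.5],[0,0,2],[0,0,3],[0,0,4],[0,0,5],[0,0,5],[0,0,5]],"roll":[0,0,0,0,0,0,0,0,0,0]}' 70
python3 - <<'E'
from h import *
S=manip.get_image("scene")
out=cv2.resize(S["frame"][170:275,310:450],(800,600),interpolation=cv2.INTER_CUBIC)
cv2.imwrite("pics/c5.png",np.clip(out[:,:,::-1]*1.5,0,255).astype(np.uint8))
E
```

```text
clock: 15.9
position: [0.5261, 0.091, 0.1338]
ee_rot: [0.55, 0.445, 0.55, -0.444]
contact_force: [0.7, -0.3, -4.3]
width: 0.0057
```

View pics/c5.png

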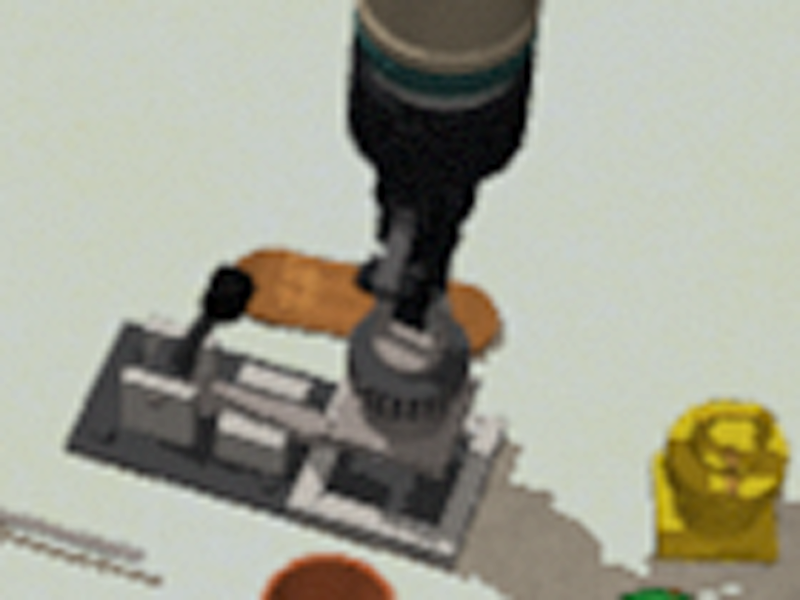

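The lock is out of its pocket with about 4.3 N on the wrist, matching 0.4 kg. I raise it 13 cm and let it settle.

```bash
python3 -m crank '{"grip":[0,0,0,0,0,0,0,0,0,0,0,0,0,0,0,0,0,0,0,0],"slide":[[0,0,0.5],[0,0,1.5],[0,0,3],[0,0,4.5],[0,0,6],[0,0,7.5],[0,0,9],[0,0,10.5],[0,0,12],[0,0,13],[0,0,13.5],[0,0,13.5],[0,0,13.5],[0,0,13.5],[0,0,13.5],[0,0,13.5],[0,0,13.5],[0,0,13.5],[0,0,13.5],[0,0,13.5]],"roll":[0,0,0,0,0,0,0,0,0,0,0,0,0,0,0,0,0,0,0,0]}' 70
python3 - <<'E'
from h import *
S=manip.get_image("scene");T=manip.get_image("top")
A=cv2.resize(S["frame"][140:260,310:430],(400,400),interpolation=cv2.INTER_CUBIC)
B=cv2.resize(T["frame"][180:330,230:380],(400,400),interpolation=cv2.INTER_CUBIC)
cv2.imwrite("pics/c6.png",np.clip(np.hstack([A,B])[:,:,::-1]*1.5,0,255).astype(np.uint8))
for z in(.15,.18): print(z,(proj(S,[.526,.089,z])-[310,140])*400/120)
# predicted crop pixels: shackle open/shut cap tops for bar at TCP+.0175
p=manip.get_state()["position"]; print(p)
E
```

```text
clock: 17.95
position: [0.5259, 0.091, 0.2683]
ee_rot: [0.55, 0.445, 0.55, -0.444]
contact_force: [0.2, -0.6, -3.5]
width: 0.006
0.15 [240.45158239 264.55653791]
0.18 [242.74554469 239.8626789 ]
[0.52591129 0.09094461 0.2683617 ]
```

View pics/c6.png

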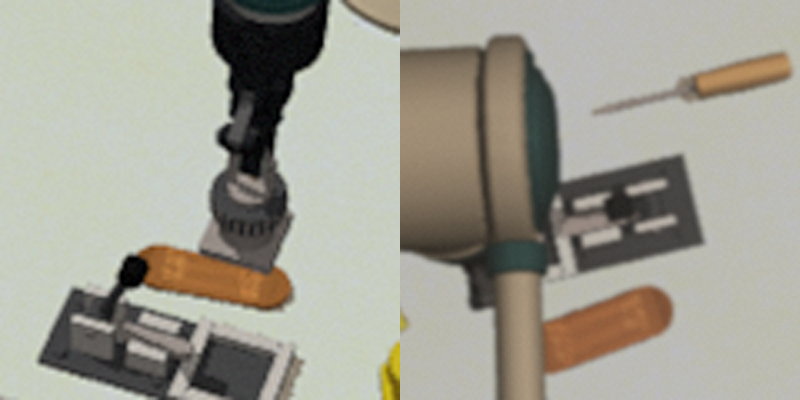

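The lock hangs below the gripper, with foot corners at scene crop (200,252), (272,272) and (293,213). I check the height, and so whether the shackle is open, against predicted corners.

Run:
```python
from h import *
S=manip.get_image("scene"); y=np.radians(12.1); R=np.array([[np.cos(y),-np.sin(y)],[np.sin(y),np.cos(y)]])
lift=.2683-.0721
for nm,z in(("open",.004+lift-.014),("shut",.004+lift)):
  print(nm,round(z,3))
  for c in((.028,-.028),(.028,.028),(-.028,.028)):
    p=np.array([.5258,.0895])+R@c
    print([((proj(S,[*p,zz])-[310,140])*400/120).round(0) for zz in(z,z+.01)])
# measured lower corner vertical estimate: height from rays at the known corner xy
p=np.array([.5258,.0895])+R@(.028,.028)
s=manip.get_state(); print(s["qd"].round(4),s["contact_force"],s["width"])
g=S["frame"][140:260,310:430].astype(int); 
for r in range(68,86): print(r,g[r,74:90].sum(1)//3)
```

```text
open 0.186
[array([196., 252.]), array([196., 244.])]
[array([268., 273.]), array([269., 265.])]
[array([291., 218.]), array([292., 209.])]
shut 0.2
[array([197., 240.]), array([197., 232.])]
[array([270., 262.]), array([271., 253.])]
[array([293., 206.]), array([294., 197.])]
[ 0.0005  0.0015 -0.0022  0.0002  0.0008  0.0013] [-0.64430161 -0.0286104  -3.90475109] 0.0055697942898670074
68 [ 39  22  37  39  21  36  33  22  44  58  61  54  67 116 135 134]
69 [ 38  20  40  38  26  39  37  32  49  60  62  49  91 130 134 133]
70 [ 39  27  40  38  36  42  42  40  51  59  61  69 114 137 133 133]
71 [ 43  42  43  43  46  44  41  46  55  57  52  96 130 134 134 133]
72 [ 48  49  49  46  45  42  43  52  59  54  70 117 137 134 135 133]
73 [ 49  51  47  46  47  48  52  58  60  48  94 130 134 134 133 133]
74 [ 49  49  50  49  52  57  59  58  59  49 105 136 134 132 133 132]
75 [ 54  53  55  58  59  60  58  57  54  69 114 135 133 132 133 132]
76 [ 57  59  58  57  57  59  58  58  47  95 130 135 135 133 133 133]
77 [ 59  58  58  58  57  58  58  56  67 115 136 134 132 133 134 134]
78 [ 54  54  57  61  60  58  57  48  96 132 136 133 133 133 134 134]
79 [ 44  47  53  55  56  57  60  45  94 128 133 133 133 132 133 133]
80 [ 58  52  53  48  47  52  52  48  63  90 115 131 134 132 134 133]
81 [ 68  64  68  65  51  47  46  54  61  59  76 109 131 133 134 133]
82 [ 67  75  76  76  67  58  57  63  63  60  61  76 118 136 133 134]
83 [ 75  79  80  81  76  70  66  64  62  64  65  61  99 129 135 135]
84 [ 77  75  79  79  70  64  66  63  63  62  65  64  67 113 137 134]
85 [ 75  75  82  75  66  64  65  65  64  63  66  63  66 101 131 136]
```

The corners match the open-shackle prediction: foot at about 0.186 m, upright, arm still.

```bash
python3 -c "
from rig import manip; print(manip.sign_off())"
```

```text
the job is handed in; nothing more can be done
None
```

The job is done and handed in at about 18 s of the 72 s allowed; no verdict was reported.

- **Lever:** I swung the cam lever up by its knob. Its measured position afterwards matched the 1.6 rad stop to about 1–2 mm.
- **Dial:** I turned the ring three clicks clockwise. The top view then showed the dial rib and the index rib as one straight line.
- **Lock:** I gripped the shackle bar and lifted the lock straight out. The last checks:
  - The foot corners in the camera image fit the open-shackle prediction within a few pixels of the enlarged crop, with the foot about 18.6 cm above the table; the shut prediction missed by about 12.
  - The lock hung upright, with joint speeds near zero and about 4 N on the wrist.
- **Surroundings:** The bystanders in the last pictures (potter's rib, trimmer) looked unmoved. I did not check the others one by one.

One reading disagreed: the gripper showed 5.3 to 6 mm on the 8 mm shackle bar. The grip held steady through the whole lift.

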